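# Slide a turning blank along the fence into the jig's corner pocket

### The job

The rectangular wooden turning blank lies loose on the drilling jig. Push it with your fingertips until its long side is flush against the long fence, and then, keeping it against the fence, slide it along into the corner pocket until its end is fully home against the end stop, and leave it there. Only push it: do not lift it or tip it up, and leave the tin, the round disc and the awl where they are.

Things in the scene. Friction and masses are not known exactly. Their poses are not given: they have to be found in the camera images.
- jig: Fixed drilling jig: plywood board 330 x 165 x 18 mm with aluminium walls 16 mm high on top. Origin at bench level; x runs along the fence to the corner pocket, y across towards the fence, z up; board spans x -160 to 170, y -90 to 75 mm. Place varies; turned up to 0.45 rad from having the fence on the side away from the robot and the pocket to the robot's right (jig yaw -1.57).
- fence (a point): Top edge of the long straight fence's working face, at jig x = 0, y = 50, 34 mm above the bench. The fence is 16 mm thick and runs from jig x = -160 to 165. Axes as the jig's.
- stop (a point): Top edge of the end stop's working face, middle of the pocket's width: jig x = 150, y = 28.5, 34 mm above the bench. The stop is 15 mm thick and spans jig y = -12 to 50. Axes as the jig's.
- lip (a point): Mouth end of the inner top edge of the short lip that forms the pocket with the fence: jig x = 115, y = 7, 34 mm above the bench. The lip runs from here to the stop, parallel to the fence, 14 mm thick; the pocket between is 43 mm wide. Before the mouth a slanted lead-in flares away from the fence to jig x = 95, y = -12. Axes as the jig's.
- home (a point): Where the middle of the blank's underside lies when it is home in the pocket: jig x = 120, y = 30 mm, on the board's top (18 mm above the bench). Axes as the jig's.
- blank: Loose dark wood block 60 mm long (x), 40 wide (y), 24 high (z), 30 to 60 g; slides under less than 1 N. Origin: middle of its underside. Starts flat on the board, off the fence, 130 to 210 mm short of home, its long side within 0.45 rad of parallel to the fence. Home, its 60 mm side lies along the fence and 25 mm of it stand out of the lip, so it can be pushed by its 40 mm end all the way.
- tin: Bystander: a closed round steel wax tin, 64 mm across, 45 mm high, standing on the bench beyond the fence. Origin: middle of its underside.
- disc: Bystander: a round dark wooden disc, 68 mm across, 28 mm high, lying on the bench past the pocket end of the jig. Origin: middle of its underside.
- awl: Bystander: an awl like a screwdriver, 170 mm long, with a wooden handle, lying on the bench past the open end of the jig. Origin: on the bench under its middle; its x runs from handle to tip.
There are look-alikes about, which are no part of the job. What is shaped like the blank but orange is not meant.

How it is judged (in metres and radians):
On the way, in this order (a step that is already met when the one before it is completed fails the run):
1. the blank's long side is flush against the fence (within 3 mm, 0.08 rad), still clear of the pocket (y of blank in the frame of home above -0.003 m and angle between the x axis of blank and the x axis of home, either way round below 0.08 rad and x of blank in the frame of home below -0.06 m), for 0.2 s.
2. the blank is home in the corner pocket against the end stop (x of blank in the frame of home above -0.003 m and y of blank in the frame of home above -0.004 m and angle between the x axis of blank and the x axis of home, either way round below 0.09 rad), for 0.2 s.
At the end, for the whole second after the job is handed in: The blank lies at rest on the board in the corner pocket: its end within 3 mm of the end stop, its long side within 4 mm of the fence and parallel to it within 0.09 rad (all of step 2 and x of blank in the frame of home below 0.003 m and y of blank in the frame of home below 0.003 m and z of blank in the frame of home between -0.003 and 0.003 m and linear speed of blank below 0.01 m/s); the robot touches nothing.
It fails at once if the blank is lifted more than 6 mm off the board (z of blank in the frame of home above 0.006 m).
It fails at once if the blank is tipped up more than 0.25 rad (angle between blank's own z axis and vertical above 0.25 rad).
It fails at once if the blank leaves the fence by more than 8 mm on the last stretch before the pocket (its middle within 75 mm of home) (x of blank in the frame of home above -0.075 m and y of blank in the frame of home below -0.008 m).
It fails at once if the tin, the disc or the awl is moved more than 15 mm (distance of any of tin, disc, awl from where it was at the start of the episode above 0.015 m).
It also fails if it takes over 53 s, if anything falls off the work surface, if the arm or the gripper's body presses on something with over 40 N, if the wrist force passes 120 N, or if a joint passes its speed limit or range.

### The arm

A 7-joint arm with a two-finger parallel gripper is mounted at the origin on the work surface. World frame = base frame: x ahead of the robot, y to its left, z up, the work surface at z = 0. Lengths are in m, angles in degrees, forces in N, time in s.
With the tool pointing down it reaches from about 0.425 to 0.875 m from the base axis. Payload 4.7 kg.
Tool frame: the origin (TCP) lies on the centre line of the jaws, within the pads' length; the fingertips stand 17 mm ahead of it and the grasp point (between the pads) lies 2 mm behind it; z points along the fingers, y is the line along which they close (so a half turn about z gives the same grasp; the last joint's range is limited). The gripper opens to 87 mm and grips with 3 to 60 N. Pads are 19 mm wide; open, the fingers measure 117 mm over their backs; the gripper's body (75 mm by 190 mm) begins 51 mm behind the grasp point.
Start: joints at [73.287, 18.392, -4.016, 83.108, 1.295, 78.541, -3.26], TCP at [0.196, -0.62, 0.24] pointing down, gripper open.
Joint ranges: [-163.93, 163.93], [-17.29, 119.83], [-79.2, 71.16], [3.27, 140.29], [-89.18, 269.18], [5.43, 117.66], [-154.24, 154.24]. Speed limits (degrees/s): [147.25, 147.25, 180, 180, 180, 180, 180].

### API

Orientations are given as [roll, pitch, yaw] about the fixed x, y, z axes, in that order (R = Rz(yaw) Ry(pitch) Rx(roll)).
In Python, from cell import * gives the robot as it stands.
- The arm moves only by the tool move_arm, never from a script. Its argument "series" is text: rows parted by semicolons, each of 5 numbers parted by spaces: the closure, from -1 (fully open) to 1 (shut), so that 0 is half open, then the shift along the tool's x, y, z in m, then the turn about the tool's z in degrees. A call has 1 to 8 rows; each row is the pose to reach, as a shift and turn from the pose commanded when the call began, along the tool's axes at that moment; what a row does not reach only later rows make up. A row lasts 1/10 s, in which the tool goes at most 50 mm and 8.59 degrees, less where a joint would pass 70% of its speed; a pose out of reach is approached as far as the arm can. A call with a gripper value outside its range is refused whole. The fingers move at their own pace and stop on an object; "newtons" is the grip in N (left out, the last holds). Time passes only in rows, so rows that repeat a pose let the fingers close. It gives the time, the measured TCP pose, the force, the opening and the grip force at its end, in the units of the state.
- get_state(): the state, without advancing time (a new reading comes with each control period).
- grab_frame(name): name is "side" or "top"; returns a dict with "image" (384x512x3 uint8, blue, green, red), "fx", "fy", "cx", "cy" (pixels), "world_to_cam" (4x4, takes a point from world to camera coordinates). Camera axes: x right, y up, looking along -z (the intrinsics and any distortion apply to the point x, -y, -z); pixel columns grow to the right and rows downward; lengths in m; the calibration is good to about 2 mm. A picture is of the moment at which its call begins. There is no depth.
- sign_off(): hands the job in; it is judged then, once.
The state is a dict: "clock": time; "joint_pos": joint angles; "dq": joint speeds; "effort": joint torques, N m; "ee_pos": TCP position; "eef_rot": TCP orientation; "contact_force": force on the tool from outside, world axes, zero at the start; "wrist_torque": the same for the moment, N m; "finger_gap": opening from 0.0 (shut) to 1.0 (fully open); "finger_force": force on a finger pad.
Only numpy, scipy, OpenCV 4.12 (cv2) and the standard library are available. Lean on these libraries where they do the work, as an engineer would, in place of code of your own. Each camera call takes 0.05 s, during which the arm holds its last target. There are 200 camera calls.

## Working session

There is one attempt and no reset: what is moved stays moved. The work goes in short steps, Python scripts to look and compute and a tool call to move; the robot and the scene stay as the last step left them, time stands still between calls to the robot, and variables do not carry over. Pictures are saved under pics/ and viewed, at most 10 in all, crops included, and the job is handed in when it is done.

Besides the shell and the picture viewer there is one more tool, called after ">>>" as name(argument=value, ...) on one line, values as JSON. move_arm: Moves the arm, as the interface text tells. Its arguments: {"type":"object","properties":{"series":{"type":"string"},"newtons":{"type":"number"}},"required":["series"]}

```bash
mkdir -p pics; python3 - <<'E'
from cell import *
import cv2,numpy as np
a=grab_frame("top");b=grab_frame("side")
for n,f in(("top",a),("side",b)):
    cv2.imwrite(f"pics/{n}0.png",f["image"]);print(n,f["fx"],f["fy"],f["cx"],f["cy"],[k for k in f]);print(np.round(f["world_to_cam"],4).tolist())
s=get_state();print(s["ee_pos"],s["eef_rot"],s["clock"],s["finger_gap"])
E
```

```text
top 376.2362021247856 376.2362021247856 260.24705773698133 191.60853279989743 ['image', 'fx', 'fy', 'cx', 'cy', 'world_to_cam']
[[0.0271, -0.9996, -0.002, 0.0317], [0.9923, 0.0266, 0.1211, -0.5206], [-0.121, -0.0053, 0.9926, -0.8365], [0.0, 0.0, 0.0, 1.0]]
side 400.8861799765955 400.8861799765955 256.19617912505265 188.64437241335798 ['image', 'fx', 'fy', 'cx', 'cy', 'world_to_cam']
[[-0.9477, -0.3186, -0.0174, 0.4911], [0.1648, -0.5356, 0.8282, -0.1345], [-0.2732, 0.7821, 0.5601, -0.8729], [0.0, 0.0, 0.0, 1.0]]
[ 0.19548494 -0.61942142  0.23857282] [-1.79902188e+02  7.36246194e-03  1.75225142e+01] 0.1 1.0047737480570358
```

View pics/top0.png

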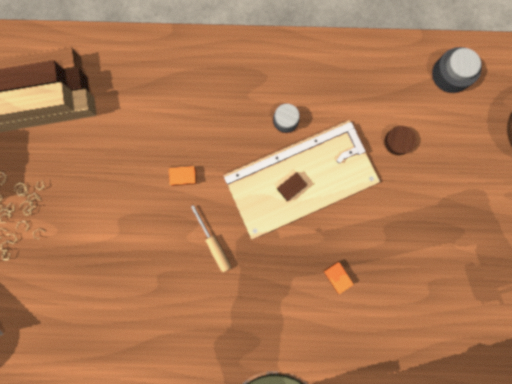

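View pics/side0.png

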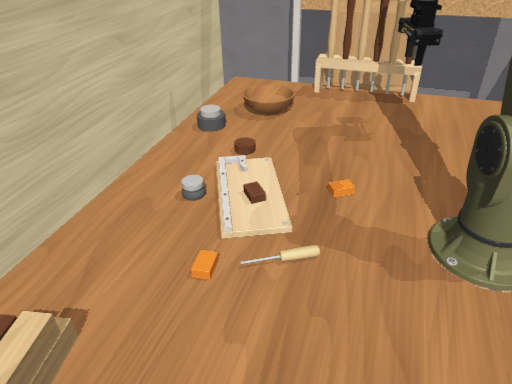

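The top view shows these candidates:
- The dark block on the jig at (292,186). This is the blank by its description.
- Orange blocks at (182,176) and (340,277), which are look-alikes.
- The dark round disc at (402,140).

The fence runs from (226,178) to (352,124), with the pocket near (350,152). The tin is at (286,117) and the awl at (210,240).

```bash
cat > h.py <<'E'
from cell import *
import cv2,numpy as np
def ray(f,uv,z):
    W=np.array(f["world_to_cam"]);R=W[:3,:3];c=-R.T@W[:3,3]
    d=R.T@np.array([(uv[0]-f["cx"])/f["fx"],-(uv[1]-f["cy"])/f["fy"],-1])
    return (c+d*(z-c[2])/d[2])[:2]
def proj(f,p):
    W=np.array(f["world_to_cam"]);q=W[:3,:3]@p+W[:3,3]
    return np.array([f["cx"]+f["fx"]*q[0]/-q[2],f["cy"]-f["fy"]*q[1]/-q[2]])
E
python3 - <<'E'
from h import *
f=grab_frame("top");im=f["image"]
x0,y0,x1,y1=215,110,395,245
c=cv2.resize(im[y0:y1,x0:x1],None,fx=4.4,fy=4.4,interpolation=cv2.INTER_CUBIC);cv2.imwrite("pics/crop.png",c)
hsv=cv2.cvtColor(im,cv2.COLOR_BGR2HSV)
print(hsv[186,292],hsv[200,330],hsv[165,260],hsv[150,280],hsv[140,402])
roi=np.zeros(im.shape[:2],np.uint8);roi[y0:y1,x0:x1]=1
# board + walls: low saturation/bright
m=((hsv[...,2]>170)&(hsv[...,1]<130)&(roi>0)).astype(np.uint8)
cs=max(cv2.findContours(m,0,2)[0],key=cv2.contourArea);r=cv2.minAreaRect(cs)
print(r,cv2.boxPoints(r).tolist())
d=((hsv[...,2]<100)&(roi>0)).astype(np.uint8);d[:, 380:]=0;d[:145]=0
cs=max(cv2.findContours(d,0,2)[0],key=cv2.contourArea);r=cv2.minAreaRect(cs);print(r,cv2.boxPoints(r).tolist())
E
```

```text
[ 10 144 106] [ 23  73 243] [ 15  10 243] [ 14 110 202] [ 10 151 108]
((300.62890625, 178.66494750976562), (71.98804473876953, 142.14846801757812), 66.03751373291016) [[221.0618896484375, 174.63917541503906], [350.95880126953125, 116.90721130371094], [380.1959228515625, 182.6907196044922], [250.29901123046875, 240.4226837158203]]
((297.0, 184.0), (0.0, 0.0), 0.0) [[297.0, 184.0], [297.0, 184.0], [297.0, 184.0], [297.0, 184.0]]
```

View pics/crop.png

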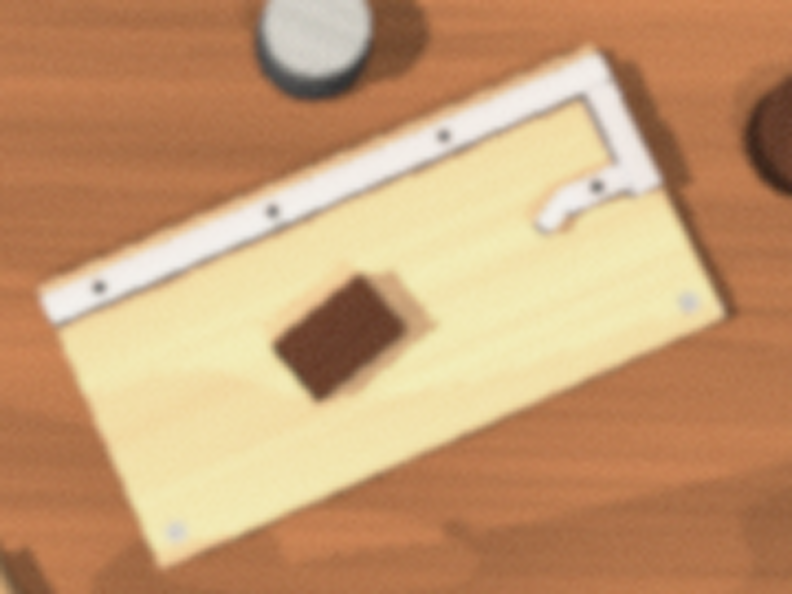

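The crop confirms the choice: the dark brown rectangle at crop (340,337), about (292,187) in the full image, is the blank. The fence's inner edge runs from crop (57,325) to the stop corner at (586,97). The board's near corners are at (162,566) and (727,317).

```bash
cat >> h.py <<'E'
def fit(P,Q):  # rigid 2D P(jig)->Q(world)
    P=np.array(P);Q=np.array(Q);p=P.mean(0);q=Q.mean(0);H=(P-p).T@(Q-q)
    th=np.arctan2(H[0,1]-H[1,0],H[0,0]+H[1,1]);R=np.array([[np.cos(th),-np.sin(th)],[np.sin(th),np.cos(th)]])
    return th,R,q-R@p
def blank(f,J,tag=None,z=.042):
    th,R,t=J;hsv=cv2.cvtColor(f["image"],cv2.COLOR_BGR2HSV)
    poly=np.array([proj(f,np.r_[R@np.array(p)+t,.03]) for p in [(-.16,-.09),(.15,-.09),(.15,.05),(-.16,.05)]],np.int32)
    m=np.zeros(hsv.shape[:2],np.uint8);cv2.fillPoly(m,[poly],1)
    m&=((hsv[...,2]<150)&(hsv[...,1]>100)).astype(np.uint8)
    cs=max(cv2.findContours(m,0,1)[0],key=cv2.contourArea);r=cv2.minAreaRect(cs)
    b=np.array([R.T@(ray(f,c,z)-t) for c in cv2.boxPoints(r)])
    e=b[1]-b[0];e2=b[2]-b[1];l=e if np.hypot(*e)>np.hypot(*e2) else e2
    a=(np.degrees(np.arctan2(l[1],l[0]))+90)%180-90
    return b.mean(0)*1e3,a,np.hypot(*e)*1e3,np.hypot(*e2)*1e3
E
python3 - <<'E'
from h import *
f=grab_frame("top")
u=lambda x,y:((x+.5)/4.4+214.5,(y+.5)/4.4+109.5)
pts=[((57,325),(-.16,.05),.034),((586,97),(.15,.05),.034),((162,566),(-.16,-.09),.018),((727,317),(.17,-.09),.018)]
P=[p[1] for p in pts];Q=[ray(f,u(*p[0]),p[2]) for p in pts]
J=fit(P,Q);th,R,t=J
print("jig",np.degrees(th),t,"res mm",np.round((np.array(Q)-(np.array(P)@R.T+t))*1e3,1).tolist())
np.savez("J.npz",th=th,R=R,t=t)
c=np.array([R.T@(ray(f,u(*p),.042)-t) for p in [(361,274),(406,327),(320,401),(273,347)]])*1e3
print(np.round(c,1).tolist(),c.mean(0),np.degrees(np.arctan2(*(c[0]-c[3])[::-1])))
print(blank(f,J))
print("tin",R.T@(ray(f,u(316,20),.045)-t),"disc",R.T@(ray(f,(402,139),.028)-t))
E
```

```text
jig -64.711258124641 [ 0.55982947 -0.0428477 ] res mm [[-0.6, -1.6], [-2.7, 1.3], [2.1, -0.2], [1.2, 0.5]]
[[-3.0, 8.3], [6.9, -26.5], [-49.8, -43.7], [-60.6, -8.3]] [-26.61239293 -17.54975336] 16.04534527441088
(array([-26.57783836, -17.68835256]), np.float64(16.176457714266732), np.float64(59.68568050781434), np.float64(38.416521685739596))
tin [0.03112128 0.14172207] disc [ 0.25878332 -0.01840665]
```

>>> move_arm(series="0.3 0.338 -0.229 0 -7.8;0.3 0.338 -0.229 0 -7.8;0.3 0.338 -0.229 0 -7.8;0.3 0.338 -0.229 0 -7.8;0.3 0.338 -0.229 0 -7.8;0.3 0.338 -0.229 0 -7.8;0.3 0.338 -0.229 0 -7.8;0.3 0.338 -0.229 0 -7.8", newtons=20)

```text
clock: 1.0
ee_pos: [0.4447, -0.3044, 0.2397]
eef_rot: [180.0, 0.0, 25.3]
contact_force: [0.7, 0.0, 0.9]
finger_gap: 0.386
finger_force: 0.0
```

>>> move_arm(series="0.3 0.149 -0.214 0.14 0;0.3 0.149 -0.214 0.14 0;0.3 0.149 -0.214 0.14 0;0.3 0.149 -0.214 0.14 0;0.3 0.149 -0.214 0.14 0;0.3 0.149 -0.214 0.14 0;0.3 0.149 -0.214 0.14 0;0.3 0.149 -0.214 0.14 0")

```text
clock: 1.8
ee_pos: [0.4866, -0.0482, 0.099]
eef_rot: [-180.0, 0.1, 25.5]
contact_force: [-1.1, -1.0, 0.7]
finger_gap: 0.35
finger_force: 0.0
```

```bash
cat >> h.py <<'E'
def tcpjig():
    s=get_state();d=np.load("J.npz");p=np.array(s["ee_pos"]);return (d["R"].T@(p[:2]-d["t"])*1e3).round(1),(p[2]*1e3).round(1),np.array(s["eef_rot"]).round(2),s["clock"],np.array(s["contact_force"]).round(1)
E
python3 - <<'E'
from h import *
print(tcpjig(),get_state()["finger_gap"])
f=grab_frame("top");g=grab_frame("side")
a=cv2.resize(f["image"][110:245,215:395],(400,300),interpolation=2);b=cv2.resize(g["image"][110:260,180:340],(400,300),interpolation=2)
cv2.imwrite("pics/c1.png",np.hstack([a,b]))
E
```

```text
(array([-26.5, -68.4]), np.float64(99.0), array([-1.7996e+02,  7.0000e-02,  2.5480e+01]), 1.8, array([-1.1, -1. ,  0.7])) 0.3501350736798702
```

View pics/c1.png

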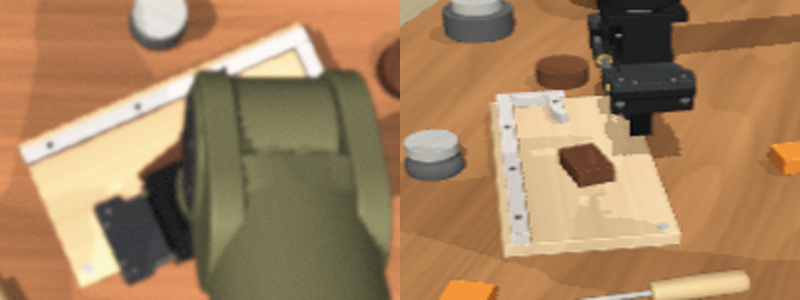

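The picture shows the fingers above the near side of the jig, with the blank clear in the side view (right half, about (587,165)). The arm hides it in the top view, so I'll descend and track with the side camera.

>>> move_arm(series="0.3 0 0 0.03 0;0.3 0 0 0.05 0;0.3 0 0 0.058 0;0.3 0 0 0.058 0")

```text
clock: 2.3
ee_pos: [0.4865, -0.0503, 0.0411]
eef_rot: [-180.0, 0.1, 25.2]
contact_force: [-0.4, -0.2, 1.2]
finger_gap: 0.353
finger_force: 0.0
```

```bash
cat >> h.py <<'E'
def look(tag=None):
    d=np.load("J.npz");J=(d["th"],d["R"],d["t"]);f=grab_frame("side")
    print("tcp",tcpjig());print("blank(side, top+sides)",[np.round(x,1) for x in blank(f,J)])
    if tag: cv2.imwrite(f"pics/{tag}.png",cv2.resize(f["image"][130:250,190:310],(600,600),interpolation=2))
E
python3 -c "
from h import *
look('c2')"
```

```text
tcp (array([-24.5, -68.6]), np.float64(41.9), array([ 1.7998e+02, -1.0000e-02,  2.5230e+01]), 2.35, array([ 0.3, -1. ,  1. ]))
blank(side, top+sides) [array([-43.9, -18.2]), np.float64(-0.7), np.float64(57.3), np.float64(89.4)]
```

View pics/c2.png

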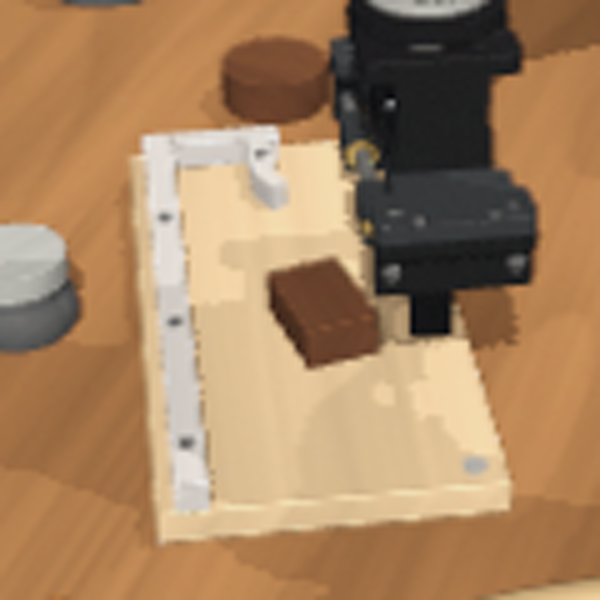

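The side view shows the blank at crop (325,312), lying free. The fingers are down at (430,310), on its side away from the fence, and nothing is touching. I'll start the push towards the fence.

>>> move_arm(series="0.3 0.007 0 0 0;0.3 0.014 0 0 0;0.3 0.021 0 0 0;0.3 0.027 0 0 0;0.3 0.033 0 0 0;0.3 0.039 0 0 0;0.3 0.045 0 0 0;0.3 0.05 0 0 0")

```text
clock: 3.15
ee_pos: [0.5328, -0.0274, 0.0415]
eef_rot: [-180.0, -0.0, 25.3]
contact_force: [-0.1, -0.5, 0.6]
finger_gap: 0.354
finger_force: 0.3
```

>>> move_arm(series="0.3 0.005 0 0 0;0.3 0.01 0 0 0;0.3 0.013 0 0 0;0.3 0.015 0 0 0;0.3 0.016 0 0 0")

```text
clock: 3.65
ee_pos: [0.5468, -0.0208, 0.0415]
eef_rot: [-180.0, 0.0, 25.3]
contact_force: [-0.5, 0.9, 0.5]
finger_gap: 0.347
finger_force: 0.3
```

```bash
python3 -c "
from h import *
look('c3')"
```

```text
tcp (array([-25.5,  -2.2]), np.float64(41.5), array([180.  ,  -0.  ,  25.32]), 3.7, array([-0.2,  0.7, -0.4]))
blank(side, top+sides) [array([-40.6,  27.7]), np.float64(-2.1), np.float64(42.7), np.float64(88.2)]
```

View pics/c3.png

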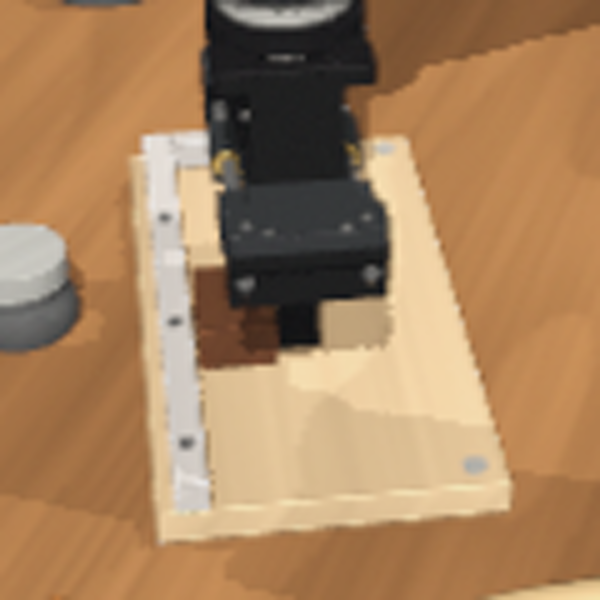

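The blank at crop (240,320) is now straight and almost at the fence, with the fingers against its long side at (298,325). I'll creep forward until the force rises.

>>> move_arm(series="0.3 0.001 0 0 0;0.3 0.002 0 0 0;0.3 0.003 0 0 0;0.3 0.003 0 0 0")

```text
clock: 4.1
ee_pos: [0.5489, -0.0199, 0.0414]
eef_rot: [180.0, 0.1, 25.3]
contact_force: [-2.5, 0.2, 1.2]
finger_gap: 0.35
finger_force: 1.3
```

>>> move_arm(series="0.3 0.001 0 0 0;0.3 0.002 0 0 0;0.3 0.002 0 0 0;0.3 0.002 0 0 0")

```text
clock: 4.5
ee_pos: [0.549, -0.0199, 0.0412]
eef_rot: [-180.0, 0.3, 25.3]
contact_force: [-7.6, -2.2, 6.3]
finger_gap: 0.347
finger_force: 3.9
```

The arm stopped at jig y ≈ 0 with about 8 N, so the blank is flush. I'll back off and rise.

>>> move_arm(series="0.3 -0.008 0 0 0;0.3 -0.02 0 0 0;0.3 -0.03 0 0 0;0.5 -0.03 0 -0.03 0;0.8 -0.03 0 -0.06 0;1 -0.03 0 -0.06 0")

```text
clock: 5.1
ee_pos: [0.5268, -0.0319, 0.1056]
eef_rot: [179.7, -0.4, 25.3]
contact_force: [0.8, 0.2, 0.3]
finger_gap: 0.161
finger_force: 0.0
```

```bash
python3 -c "
from h import *
look('c4')
f=grab_frame('top')
d=np.load('J.npz');print(blank(f,(d['th'],d['R'],d['t'])))"
```

```text
tcp (array([-24.5, -26.4]), np.float64(103.6), array([179.81,  -0.22,  25.29]), 5.15, array([0.7, 0.4, 0.2]))
blank(side, top+sides) [array([-40.5,  29.5]), np.float64(-1.9), np.float64(39.4), np.float64(87.8)]
(array([-51.0022975 ,  43.42866862]), np.float64(39.89276105514779), np.float64(7.295049804366889), np.float64(2.0603611838641203))
```

View pics/c4.png

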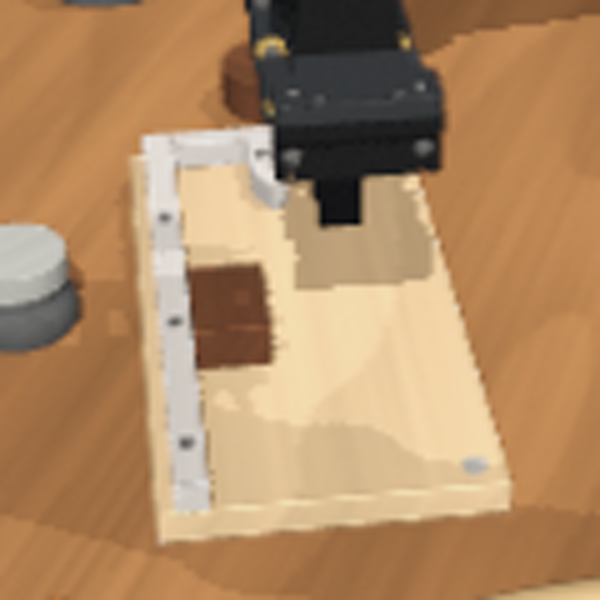

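The side view shows the blank flush at crop (232,315), with no gap to the fence. Next I'll turn the closed fingers 90° and bring them behind its open-end face.

>>> move_arm(series="1 0.02 -0.02 0 8.5;1 0.04 -0.04 0 17;1 0.057 -0.06 0 25.5;1 0.057 -0.06 0 34;1 0.057 -0.06 0 42.5;1 0.057 -0.06 0 51;1 0.057 -0.06 0 59.5;1 0.057 -0.06 0 68")

```text
clock: 6.0
ee_pos: [0.5487, 0.0469, 0.0998]
eef_rot: [179.9, 0.1, -43.0]
contact_force: [-0.0, 1.2, 1.3]
finger_gap: 0.003
finger_force: 0.0
```

>>> move_arm(series="1 0 0 0 8;1 0 0 0 15;1 0 0 0 22;1 0 0 0 22;1 0 0 0 22")

```text
clock: 6.5
ee_pos: [0.5445, 0.0443, 0.0902]
eef_rot: [178.6, 0.4, -61.4]
contact_force: [0.2, 0.2, -0.2]
finger_gap: 0.008
finger_force: 0.0
```

```bash
python3 -c "
from h import *
f=grab_frame('side');d=np.load('J.npz')
print(tcpjig(), get_state()['joint_pos'])
for u in [(192,333),(271,325)]: print(d['R'].T@(ray(f,(190+u[0]/5,130+u[1]/5),.042)-d['t']))"
```

```text
(array([-85.1,  24.2]), np.float64(91.4), array([ 1.7864e+02,  1.6000e-01, -6.1450e+01]), 6.55, array([-0.2, -1.1,  0.4])) [ -27.27464811   14.40709987   22.25255726  107.30651783   -5.75414733
   60.76533238 -154.16641034]
[-0.05621821  0.04871788]
[-0.05488481  0.0095905 ]
```

The last joint is at its range end (−154.2°), so I'll turn the opposite way. The half-turn gives the same pusher.

>>> move_arm(series="1 0 0 -0.01 -8;1 0 0 -0.01 -16;1 0 0 -0.01 -24;1 0 0 -0.01 -32;1 0 0 -0.01 -40;1 0 0 -0.01 -48;1 0 0 -0.01 -56;1 0 0 -0.01 -64")

```text
clock: 7.35
ee_pos: [0.5455, 0.045, 0.1009]
eef_rot: [179.7, 1.4, 3.1]
contact_force: [-0.3, 0.4, 0.5]
finger_gap: 0.004
finger_force: 0.0
```

>>> move_arm(series="1 0 0 0 -8;1 0 0 0 -16;1 0 0 0 -24;1 0 0 0 -32;1 0 0 0 -40;1 0 0 0 -48;1 0 0 0 -56;1 0 0 0 -64")

```text
clock: 8.15
ee_pos: [0.5455, 0.0451, 0.101]
eef_rot: [-178.9, 0.8, 67.2]
contact_force: [-0.0, -0.1, -0.1]
finger_gap: 0.007
finger_force: 0.0
```

>>> move_arm(series="1 0 0 0 -8;1 0 0 0 -16;1 0 0 0 -24;1 0 0 0 -32;1 0 0 0 -40;1 0 0 0 -48;1 0 0 0 -52;1 0 0 0 -52")

```text
clock: 8.95
ee_pos: [0.5456, 0.045, 0.1011]
eef_rot: [-178.7, -0.4, 118.8]
contact_force: [-0.6, 0.4, -0.3]
finger_gap: 0.006
finger_force: 0.0
```

```bash
python3 -c "
from h import *
print(tcpjig(), get_state()['joint_pos'])"
```

```text
(array([-85.6,  24.7]), np.float64(101.1), array([-178.69,   -0.37,  118.81]), 8.95, array([-0.6,  0.4, -0.3])) [ -7.45732631  13.36166881  -0.14338431 106.04276299   0.18827435
  61.95132591  21.12163418]
```

>>> move_arm(series="1 0 0.0055 0.02 3.5;1 0 0.0055 0.045 3.5;1 0 0.0055 0.06 3.5;1 0 0.0055 0.06 3.5;1 0 0.0055 0.06 3.5")

```text
clock: 9.45
ee_pos: [0.5499, 0.0475, 0.0421]
eef_rot: [-178.7, -0.3, 115.2]
contact_force: [0.5, 0.1, 0.2]
finger_gap: 0.003
finger_force: 0.0
```

```bash
python3 -c "
from h import *
look('c5')"
```

```text
tcp (array([-85.7,  30.2]), np.float64(42.8), array([-178.82,   -0.23,  115.24]), 9.5, array([-0.4,  0.3,  0.1]))
blank(side, top+sides) [array([-65.9,  45.6]), np.float64(7.0), np.float64(8.3), np.float64(40.5)]
```

View pics/c5.png

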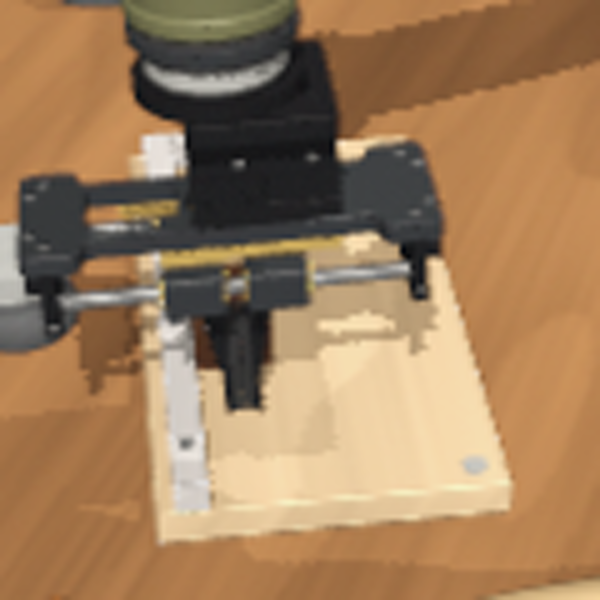

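The closed fingers are behind the blank's end at crop (243,365), clear of the fence. I'll push along the fence with a slight drift towards it.

>>> move_arm(series="1 -0.006 0 0 0;1 -0.012 0 0 0;1 -0.018 0.0002 0 0;1 -0.023 0.0005 0 0;1 -0.028 0.0007 0 0;1 -0.033 0.0009 0 0;1 -0.038 0.001 0 0;1 -0.043 0.0012 0 0")

```text
clock: 10.3
ee_pos: [0.5695, 0.0089, 0.0418]
eef_rot: [-178.7, -0.2, 115.3]
contact_force: [-0.4, 0.2, 0.0]
finger_gap: 0.007
finger_force: 0.3
```

>>> move_arm(series="1 -0.005 0.0002 0 0;1 -0.01 0.0004 0 0;1 -0.015 0.0006 0 0;1 -0.02 0.0008 0 0;1 -0.024 0.0009 0 0;1 -0.028 0.001 0 0;1 -0.03 0.001 0 0")

```text
clock: 11.0
ee_pos: [0.5834, -0.018, 0.0418]
eef_rot: [-178.8, -0.2, 115.2]
contact_force: [-1.5, -0.2, 0.8]
finger_gap: 0.008
finger_force: 0.2
```

```bash
python3 -c "
from h import *
look('c6')
f=grab_frame('top');cv2.imwrite('pics/c6.png',np.hstack([cv2.resize(f['image'][110:245,215:395],(400,400)),cv2.resize(cv2.imread('pics/c6.png'),(400,400))]))"
```

```text
tcp (array([-12.1,  31.9]), np.float64(41.8), array([-178.77,   -0.21,  115.24]), 11.05, array([-0.1, -0.8,  0.3]))
blank(side, top+sides) [array([-1. , 14.2]), np.float64(-5.0), np.float64(8.0), np.float64(70.5)]
```

View pics/c6.png

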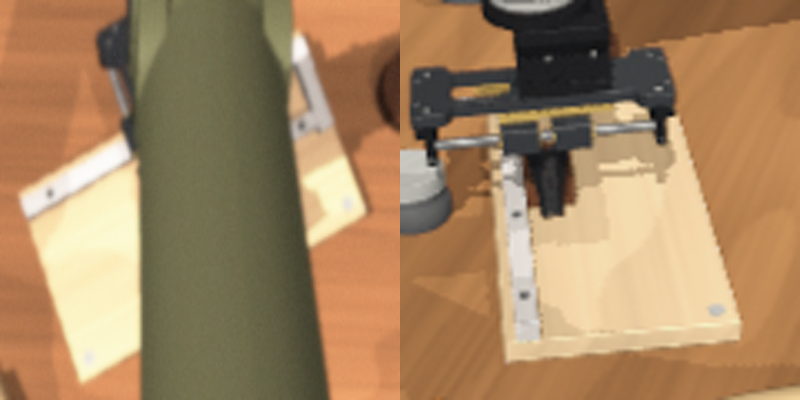

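The side view shows the blank's end face on both sides of the finger, at crop (525 to 577, 200). It looks straight and near the fence. I'll check that numerically before the last stretch.

```bash
cat >> h.py <<'E'
def rear():
    d=np.load("J.npz");R,t=d["R"],d["t"];f=grab_frame("side");im=f["image"].astype(int)
    x=get_state()["ee_pos"];h=cv2.cvtColor(f["image"],cv2.COLOR_BGR2HSV)
    m=(h[...,2]<140)&(h[...,1]>110)&(h[...,2]>35)&((h[...,0]<18))
    M=np.zeros(m.shape,np.uint8);poly=np.array([proj(f,np.r_[R@np.array(p)+t,.019]) for p in [(-.16,-.09),(.11,-.09),(.11,.049),(-.16,.049)]],np.int32)
    cv2.fillPoly(M,[poly],1);M&=m.astype(np.uint8)
    n,l,st,c=cv2.connectedComponentsWithStats(M)
    for i in range(1,n):
        if st[i,4]<12: continue
        ys,xs=np.where(l==i);g=[]
        for col in range(xs.min(),xs.max()+1):
            v=ys[xs==col].max()+.5;g.append(np.round((R.T@(ray(f,(col,v),.018)-t))*1e3,0).astype(int).tolist())
        print("area",st[i,4],"bottom edge per column (jig mm):",g)
E
python3 -c "
from h import *
print(tcpjig());rear()"
```

```text
(array([-12.4,  32. ]), np.float64(41.9), array([-178.78,   -0.21,  115.24]), 11.1, array([-0.3,  0.2, -0.7]))
area 38 bottom edge per column (jig mm): [[45, 48], [1, 48], [1, 45], [1, 43], [0, 40]]
area 37 bottom edge per column (jig mm): [[2, 19], [1, 16], [1, 14], [10, 10]]
```

The end face is square at x≈1 and spans y 10 to 48, so the blank is still flush. I'll carry on into the pocket.

>>> move_arm(series="1 -0.005 0.0001 0 0;1 -0.01 0.0002 0 0;1 -0.015 0.0003 0 0;1 -0.02 0.0004 0 0;1 -0.025 0.0005 0 0;1 -0.03 0.0006 0 0;1 -0.035 0.0007 0 0;1 -0.04 0.0008 0 0")

```text
clock: 11.95
ee_pos: [0.6011, -0.0537, 0.0416]
eef_rot: [-178.7, -0.2, 115.3]
contact_force: [0.3, 0.1, 0.1]
finger_gap: 0.003
finger_force: 0.3
```

```bash
python3 -c "
from h import *
print(tcpjig());rear()"
```

```text
(array([27.5, 32.6]), np.float64(41.6), array([-178.75,   -0.24,  115.27]), 11.95, array([0.3, 0.1, 0.1]))
area 35 bottom edge per column (jig mm): [[91, 48], [40, 48], [39, 45], [39, 43], [39, 40]]
area 35 bottom edge per column (jig mm): [[41, 21], [40, 18], [40, 16], [40, 13]]
```

>>> move_arm(series="1 -0.005 0.0001 0 0;1 -0.01 0.0002 0 0;1 -0.015 0.0003 0 0;1 -0.02 0.0004 0 0;1 -0.025 0.0004 0 0;1 -0.03 0.0004 0 0;1 -0.035 0.0004 0 0;1 -0.04 0.0004 0 0")

```text
clock: 12.8
ee_pos: [0.6186, -0.0897, 0.0415]
eef_rot: [-178.8, -0.2, 115.3]
contact_force: [-0.3, -0.1, 0.1]
finger_gap: 0.004
finger_force: 0.3
```

>>> move_arm(series="1 -0.002 0 0 0;1 -0.004 0 0 0;1 -0.006 0 0 0;1 -0.007 0 0 0;1 -0.008 0 0 0;1 -0.008 0 0 0")

```text
clock: 13.4
ee_pos: [0.6219, -0.0967, 0.0414]
eef_rot: [-178.8, -0.2, 115.3]
contact_force: [-0.3, -0.2, -0.1]
finger_gap: 0.004
finger_force: 0.0
```

>>> move_arm(series="1 -0.001 0 0 0;1 -0.002 0 0 0;1 -0.003 0 0 0;1 -0.003 0 0 0")

```text
clock: 13.8
ee_pos: [0.6231, -0.0994, 0.0414]
eef_rot: [-178.8, -0.2, 115.3]
contact_force: [-0.6, 0.0, 1.0]
finger_gap: 0.003
finger_force: 0.2
```

>>> move_arm(series="1 -0.001 0 0 0;1 -0.002 0 0 0;1 -0.003 0 0 0;1 -0.003 0 0 0")

```text
clock: 14.2
ee_pos: [0.6232, -0.0995, 0.0414]
eef_rot: [-178.7, -0.5, 115.3]
contact_force: [-4.2, 5.2, 4.4]
finger_gap: 0.002
finger_force: 3.4
```

```bash
python3 -c "
from h import *
print(tcpjig());rear()"
```

```text
(array([78.3, 33.1]), np.float64(41.4), array([-178.67,   -0.48,  115.34]), 14.2, array([-4.2,  5.2,  4.4]))
area 15 bottom edge per column (jig mm): [[91, 48], [91, 45], [90, 42]]
area 18 bottom edge per column (jig mm): [[92, 20], [92, 17], [91, 14], [96, 11]]
```

The arm stopped at x=78 with the force rising, and the end face is at about 90 to 91, so the blank is home. I'll back away and rise.

>>> move_arm(series="1 0.003 0 0 0;1 0.012 0 0 0;1 0.03 0 0 0;1 0.04 0 -0.02 0;1 0.08 0 -0.06 0;1 0.12 0 -0.1 0;1 0.16 0 -0.12 0;1 0.16 0 -0.12 0")

```text
clock: 15.05
ee_pos: [0.5583, 0.0512, 0.1661]
eef_rot: [-179.2, -0.3, 115.8]
contact_force: [-0.3, 0.5, 0.4]
finger_gap: 0.002
finger_force: 0.0
```

```bash
python3 -c "
from h import *
look();rear()
f=grab_frame('side');g=grab_frame('top')
cv2.imwrite('pics/c7.png',np.hstack([cv2.resize(g['image'][110:200,300:390],(400,400)),cv2.resize(f['image'][140:240,200:300],(400,400),interpolation=2)]))"
```

```text
tcp (array([-84.,  38.]), np.float64(165.0), array([-179.06,   -0.26,  115.71]), 15.1, array([-0.1,  0.5, -0.4]))
blank(side, top+sides) [array([91. , 29.1]), np.float64(-1.5), np.float64(41.0), np.float64(82.6)]
area 73 bottom edge per column (jig mm): [[91, 48], [91, 45], [90, 42], [90, 40], [89, 37], [89, 34], [89, 31], [88, 29], [88, 26], [87, 23], [87, 20], [87, 18], [91, 14], [91, 12]]
```

View pics/c7.png

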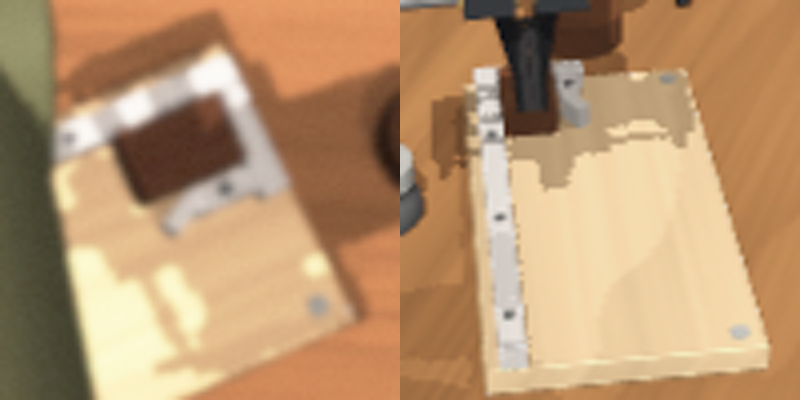

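The top view shows the blank seated in the corner at crop (182,148), flush with the fence and against the end stop. The robot is clear of everything, so I'll hand in.

```bash
python3 -c "
from cell import *
print(sign_off())"
```

```text
the job is handed in; nothing more can be done
None
```

I pushed the blank flush to the fence, slid it along into the corner pocket against the end stop, and handed in at about 15 s; the last images show it seated, but no verdict came back.

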